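# Put HPLC columns away in their length rows, sealed between sprung end caps

### The job

Put the three loose HPLC columns away in the storage rack, each in the free place of the row for its own length, next to the column that already lies there, and leave the beaker, the vial and the timer where they are. To get one in, hold it tilted, enter its lower end in the place's sprung end cap, push the cap back against its spring until it just stops, swing the other end down into the open saddle and let go, so that the spring keeps the column sealed tight between cap and back stop. Feel your way and never ram a column against the rack: a knock spoils its packing.

Things in the scene. Friction and masses are not known exactly. Their poses are not given: they have to be found in the camera images.
- column_short: Loose short HPLC column, 100 mm long over all: steel tube 14 mm thick with white label and blue band; each end has a hexagon nut (18 mm across flats, 13 mm long), then a round dark nose 16 mm thick, 10 mm long. 70 to 200 g. The three differ in length only; both ends are alike. Origin: middle of its axis (9 mm above the bench as it lies), x along the axis.
- column_middle: Loose middle HPLC column, 120 mm long over all: steel tube 14 mm thick with white label and blue band; each end has a hexagon nut (18 mm across flats, 13 mm long), then a round dark nose 16 mm thick, 10 mm long. 70 to 200 g. The three differ in length only; both ends are alike. Origin: middle of its axis (9 mm above the bench as it lies), x along the axis.
- column_long: Loose long HPLC column, 140 mm long over all: steel tube 14 mm thick with white label and blue band; each end has a hexagon nut (18 mm across flats, 13 mm long), then a round dark nose 16 mm thick, 10 mm long. 70 to 200 g. The three differ in length only; both ends are alike. Origin: middle of its axis (9 mm above the bench as it lies), x along the axis.
- place_short (a point): Where the middle of the 100 mm column is when home in the short row's free place, the row's left (+y) one (the other, 50 mm beside, holds a fixed column of that length). x: along the column, sprung cap to back stop; z up. Sealing face of the cap: x = -42 mm free, -50 mm with the column home, -56 mm at the hard stop. Back stop face: x = +50 mm. Saddle and cap sizes: see cap_seat_short.
- cap_seat_short (a point): Centre of the free cap's sealing face, 2.5 mm above the home axis; axes as the place's. The cap is a round cup open to +x, 7 mm deep, 21 mm wide inside at the face, 25 mm at the rim (33 mm outside). At the far end an open saddle, 7.5 mm long before the back stop: floor 10.5 mm below this height, 19 mm wide, flaring upward; the back stop's top edge is 4 mm above this height.
- cap_short (a joint): How far the sprung cap of place_short is pushed back (to -x of the place), m: 0 free, 0.008 with the right column home, 0.014 at its hard stop. The spring pushes with 3 N at 0, 5.4 N at 0.008, 7.2 N at the stop; grease damps it (40 N per m/s). A place takes its own length only: a shorter column leaves the cap at 0, a longer one does not go in.
- place_middle (a point): Where the middle of the 120 mm column is when home in the middle row's free place, the row's right (-y) one (the other, 50 mm beside, holds a fixed column of that length). x: along the column, sprung cap to back stop; z up. Sealing face of the cap: x = -52 mm free, -60 mm with the column home, -66 mm at the hard stop. Back stop face: x = +60 mm. Saddle and cap sizes: see cap_seat_middle.
- cap_seat_middle (a point): Centre of the free cap's sealing face, 2.5 mm above the home axis; axes as the place's. The cap is a round cup open to +x, 7 mm deep, 21 mm wide inside at the face, 25 mm at the rim (33 mm outside). At the far end an open saddle, 7.5 mm long before the back stop: floor 10.5 mm below this height, 19 mm wide, flaring upward; the back stop's top edge is 4 mm above this height.
- cap_middle (a joint): How far the sprung cap of place_middle is pushed back (to -x of the place), m: 0 free, 0.008 with the right column home, 0.014 at its hard stop. The spring pushes with 3 N at 0, 5.4 N at 0.008, 7.2 N at the stop; grease damps it (40 N per m/s). A place takes its own length only: a shorter column leaves the cap at 0, a longer one does not go in.
- place_long (a point): Where the middle of the 140 mm column is when home in the long row's free place, the row's left (+y) one (the other, 50 mm beside, holds a fixed column of that length). x: along the column, sprung cap to back stop; z up. Sealing face of the cap: x = -62 mm free, -70 mm with the column home, -76 mm at the hard stop. Back stop face: x = +70 mm. Saddle and cap sizes: see cap_seat_long.
- cap_seat_long (a point): Centre of the free cap's sealing face, 2.5 mm above the home axis; axes as the place's. The cap is a round cup open to +x, 7 mm deep, 21 mm wide inside at the face, 25 mm at the rim (33 mm outside). At the far end an open saddle, 7.5 mm long before the back stop: floor 10.5 mm below this height, 19 mm wide, flaring upward; the back stop's top edge is 4 mm above this height.
- cap_long (a joint): How far the sprung cap of place_long is pushed back (to -x of the place), m: 0 free, 0.008 with the right column home, 0.014 at its hard stop. The spring pushes with 3 N at 0, 5.4 N at 0.008, 7.2 N at the stop; grease damps it (40 N per m/s). A place takes its own length only: a shorter column leaves the cap at 0, a longer one does not go in.
- rack: Storage rack, fixed: white base plate 245 x 330 x 8 mm, on it three grey row plates 98 mm wide, 105 mm apart, two places each; row order varies. Origin: centre of its underside, x from the caps (near the robot) to the saddles. Plates lie 27.5 mm below a home column's axis (41.5 mm over the bench); spring barrels begin 12 mm behind a home column's end, rise to 62 mm.
- row_short: The short row: its grey plate with two spring barrels, caps and saddles, fixed on the rack. Origin at its underside between the two places, level with the cap-side end of the columns at home; x towards the saddles, z up; the free place's axis is at y = 25 mm. Its parts are hard: never press a column on them hard (keep under 30 N).
- row_middle: The middle row: its grey plate with two spring barrels, caps and saddles, fixed on the rack. Origin at its underside between the two places, level with the cap-side end of the columns at home; x towards the saddles, z up; the free place's axis is at y = -25 mm. Its parts are hard: never press a column on them hard (keep under 30 N).
- row_long: The long row: its grey plate with two spring barrels, caps and saddles, fixed on the rack. Origin at its underside between the two places, level with the cap-side end of the columns at home; x towards the saddles, z up; the free place's axis is at y = 25 mm. Its parts are hard: never press a column on them hard (keep under 30 N).
- beaker: Empty clear beaker, 53 mm wide and 71 mm high, bystander, behind the columns and left of a fixed black PC tower 185 mm wide and 392 mm high, an obstacle for the wrist: the tower's front face is 40 mm nearer the robot than the beaker's centre and runs from 80 to 265 mm to the right of it. Origin at the centre of its underside.
- vial: White-capped sample vial, 23 mm wide and 56 mm high, right of the columns; bystander. Origin at the centre of its underside.
- timer: White bench timer, 66 x 66 x 18 mm, between rack and beaker; bystander. Origin at the centre of its underside.

How it is judged:
At the end, for the whole second after the job is handed in: Each of the three columns lies released and at rest in the free place of the row of its length, its middle within 6 mm of the place's centre and its axis within 0.06 rad of the place's, the sprung cap held pushed back by it (5 to 11 mm) (distance between column_short and place_short below 0.006 m and angle between the x axis of column_short and the x axis of place_short, either way round below 0.06 rad and value of joint cap_short between 0.005 and 0.011 m and linear speed of each of column_short, column_middle, column_long below 0.02 m/s and distance between column_middle and place_middle below 0.006 m and angle between the x axis of column_middle and the x axis of place_middle, either way round below 0.06 rad and value of joint cap_middle between 0.005 and 0.011 m and distance between column_long and place_long below 0.006 m and angle between the x axis of column_long and the x axis of place_long, either way round below 0.06 rad and value of joint cap_long between 0.005 and 0.011 m); the robot touches nothing.
It fails at once if the beaker is shifted by more than 30 mm or knocked over (distance of beaker from where it was at the start of the episode above 0.03 m or angle between beaker's own z axis and vertical above 0.6 rad).
It fails at once if the vial is shifted by more than 30 mm or knocked over (distance of vial from where it was at the start of the episode above 0.03 m or angle between vial's own z axis and vertical above 0.6 rad).
It fails at once if the timer is shifted by more than 30 mm or knocked over (distance of timer from where it was at the start of the episode above 0.03 m or angle between timer's own z axis and vertical above 0.6 rad).
It fails at once if a column is rammed: pressed on a row of the rack with over 50 N (contact force between any of column_short, column_middle, column_long and row_short above 50 N or contact force between any of column_short, column_middle, column_long and row_middle above 50 N or contact force between any of column_short, column_middle, column_long and row_long above 50 N).
It also fails if it takes over 72 s, if anything falls off the work surface, if the arm or the gripper's body presses on something with over 40 N, if the wrist force passes 120 N, or if a joint passes its speed limit or range.

### The arm

A 7-joint arm with a two-finger parallel gripper is mounted at the origin on a cart in front of the work surface, level with it; the furniture and walls round the work are solid. World frame = base frame: x ahead of the robot, y to its left, z up, the work surface at z = 0. Lengths are in m, angles in rad, forces in N, time in s.
With the tool pointing down it reaches from about 0.425 to 0.925 m from the base axis. Payload 6.8 kg.
Tool frame: the origin (TCP) lies at the very end of the fingers, on their centre line; the grasp point (between the pads) lies 19 mm behind it; z points along the fingers, y is the line along which they close (so a half turn about z gives the same grasp; the last joint's range is limited). The gripper opens to 85 mm and grips with 20 to 120 N. Pads are 22 mm wide; open, the fingers measure 114 mm over their backs; the gripper's body (76 mm by 85 mm) begins 54 mm behind the grasp point. The pads swing forward as they close: fully open they stand 13 mm farther back than shut.
Start: joints at [1.113, 0.477, 0.022, 1.555, -0.011, 1.109, -0.083], TCP at [0.231, -0.634, 0.231] pointing down, gripper open.
Joint ranges: [-2.96, 2.96], [-0.34, 2.1], [-1.41, 1.46], [0.24, 2.44], [-1.37, 4.51], [0.17, 1.92], [-2.96, 2.96]. Speed limits (rad/s): [2.39, 2.39, 3.14, 3.14, 3.14, 3.14, 3.14].

### API

Orientations are given as a unit quaternion [w, x, y, z].
In Python, from station import bot gives the robot as it stands. The module is installed in compiled form; this text tells all that it offers.
- The arm moves only by the shell command python3 -m jog 'ROWS' [OPENING] [FORCE]. ROWS is JSON, a list of rows, each a list of 4 numbers: the shift along the tool's x, y, z in cm, then the turn about the tool's z in rad. In form: [[x, y, z, spin], ...]. A call has 1 to 20 rows; each row is the pose to reach, as a shift and turn from the pose commanded when the call began, along the tool's axes at that moment; what a row does not reach only later rows make up. A row lasts 1/12 s, in which the tool goes at most 41.7 mm and 7.16 degrees, less where a joint would pass 70% of its speed; a pose out of reach is approached as far as the arm can. A call with a gripper value outside its range is refused whole. OPENING is the closure, from -1 (fully open) to 1 (shut), set as the call begins (- or left out, the last holds). The fingers move at their own pace and stop on an object; FORCE is the grip in N (left out, the last holds). Time passes only in rows, so rows that repeat a pose let the fingers close. It gives the time, the measured TCP pose, the force, the opening and the grip force at its end, in the units of the state.
- bot.get_obs(): the state, without advancing time (a new reading comes with each control period).
- bot.read_camera(name): name is "side" or "top"; returns a dict with "pixels" (480x640x3 uint8, red, green, blue), "depth" (480x640 float32, m along the optical axis (not along the pixel's ray), 0 where there is no reading), "fovy" (degrees; the focal length in pixels is half the picture's height over the tangent of half this angle, whatever the lens; pixels are square), "cx", "cy" (the principal point, pixels), "distortion" ([k1, k2, p1, p2, k3] as OpenCV has them; the pictures are not rectified), "pose" (4x4, takes a point from camera to world coordinates). Camera axes: x right, y down, z forward; pixel columns grow to the right and rows downward; lengths in m; the calibration is good to about 2 mm. A picture is of the moment at which its call begins.
- bot.hand_in(): hands the job in; it is judged then, once.
The state is a dict: "t": time; "q": joint angles; "joint_vel": joint speeds; "joint_torque": joint torques, N m; "eef_pos": TCP position; "tool_rot": TCP orientation; "contact_force": force on the tool from outside, world axes, zero at the start; "torque": the same for the moment, N m; "gripper_width": opening from 0.0 (shut) to 1.0 (fully open); "grasp_force": force on a finger pad.
Only numpy, scipy, OpenCV 4.12 (cv2) and the standard library are available. Lean on these libraries where they do the work, as an engineer would, in place of code of your own. Each camera call takes 0.05 s, during which the arm holds its last target. There are 200 camera calls.

## Working session

There is one attempt and no reset: what is moved stays moved. The work goes in short steps, Python scripts to look and compute and a shell command to move; the robot and the scene stay as the last step left them, time stands still between calls to the robot, and variables do not carry over. Pictures are saved under pics/ and viewed, at most 10 in all, crops included, and the job is handed in when it is done.

```bash
mkdir -p pics; cat > h.py <<'E'
import numpy as np, cv2, pickle
from station import bot
def snap(n):
    c=bot.read_camera(n); pickle.dump(c,open(f'{n}.pkl','wb')); return c
def load(n): return pickle.load(open(f'{n}.pkl','rb'))
def K(c):
    f=240/np.tan(np.radians(c['fovy'])/2); return np.array([[f,0,c['cx']],[0,f,c['cy']],[0,0,1.]])
def ray(c,uv):
    p=cv2.undistortPoints(np.array([[uv]],float),K(c),np.array(c['distortion'])).ravel()
    R=np.array(c['pose']); return R[:3,3],R[:3,:3]@np.array([p[0],p[1],1.])
def atz(c,uv,z):
    o,d=ray(c,uv); return o+d*(z-o[2])/d[2]
def tri(c1,u1,c2,u2):
    o1,d1=ray(c1,u1);o2,d2=ray(c2,u2)
    s=np.linalg.lstsq(np.stack([d1,-d2],1),o2-o1,rcond=None)[0]
    a,b=o1+d1*s[0],o2+d2*s[1]; return (a+b)/2,np.linalg.norm(a-b)
def dep(c,uv,r=1):
    u,v=map(int,np.round(uv)); z=c['depth'][v-r:v+r+1,u-r:u+r+1]; z=np.median(z[z>0]) if (z>0).any() else np.nan
    o,d=ray(c,uv); return o+d*z
def proj(c,P):
    R=np.array(c['pose']);p=(np.atleast_2d(P)-R[:3,3])@R[:3,:3]
    return cv2.projectPoints(p,np.zeros(3),np.zeros(3),K(c),np.array(c['distortion']))[0].reshape(-1,2)
def obs():
    o=bot.get_obs(); 
    for k in('t','eef_pos','tool_rot','contact_force','torque','gripper_width','grasp_force'): print(k,np.round(o[k],4))
E
python3 - <<'E'
from h import *
obs()
for n in('top','side'):
    c=snap(n); cv2.imwrite(f'pics/{n}0.png',c['pixels'][:,:,::-1]); print(n,c['fovy'],c['cx'],c['cy'],np.round(c['distortion'],3),'\n',np.round(c['pose'],3))
E
```

```text
t 0.0
eef_pos [ 0.2311 -0.6336  0.2303]
tool_rot [-9.000e-04  9.847e-01  1.740e-01 -2.000e-04]
contact_force [-0.4276 -0.3966 -0.0363]
torque [-0.0384  0.0181  0.0048]
gripper_width 0.999
grasp_force 0.0
top 54.9173985472691 326.88330591236985 248.85044948629763 [0.038 0.    0.    0.    0.   ] 
 [[ 0.014 -0.999  0.049  0.493]
 [-1.    -0.014 -0.007 -0.004]
 [ 0.007 -0.049 -0.999  1.144]
 [ 0.     0.     0.     1.   ]]
side 48.56442028463059 323.0881069574561 236.18726917768473 [0.045 0.    0.    0.    0.   ] 
 [[ 0.822 -0.195  0.534 -0.091]
 [-0.568 -0.314  0.761 -0.905]
 [ 0.019 -0.929 -0.369  0.509]
 [ 0.     0.     0.     1.   ]]
```

View pics/top0.png

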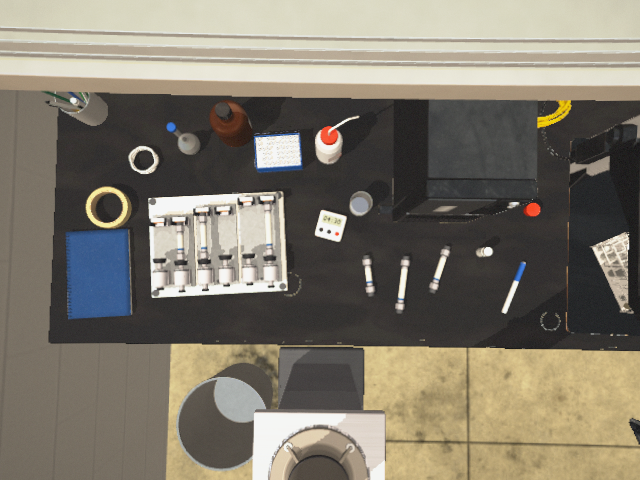

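View pics/side0.png

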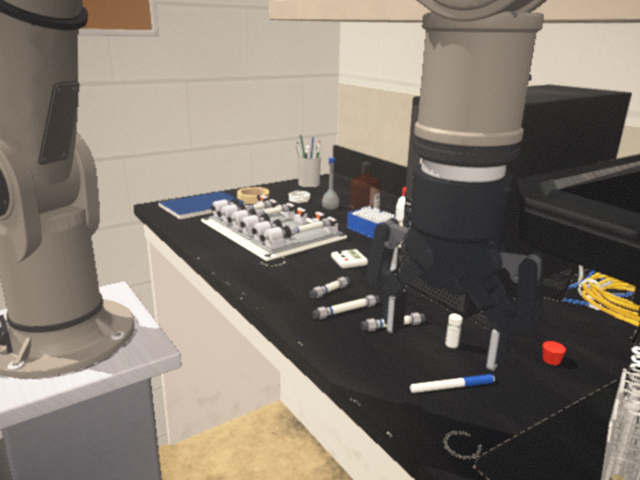

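```bash
python3 - <<'E'
from h import *
c=load('top'); im=c['pixels'][:,:,::-1]
a=cv2.resize(im[185:305,140:300],None,fx=5,fy=5,interpolation=cv2.INTER_CUBIC)
b=cv2.resize(im[235:325,350:500],None,fx=5,fy=5,interpolation=cv2.INTER_CUBIC)
cv2.imwrite('pics/rack0.png',a); cv2.imwrite('pics/cols0.png',b)
c=load('side'); im=c['pixels'][:,:,::-1]
cv2.imwrite('pics/side_r.png',cv2.resize(im[190:260,200:350],None,fx=5,fy=5,interpolation=cv2.INTER_CUBIC))
E
```

```text
(no output)
```

View pics/rack0.png

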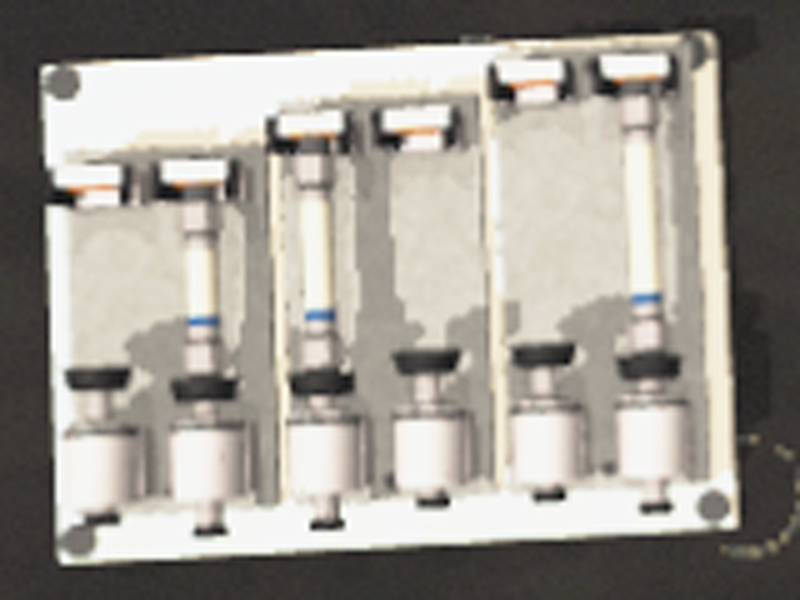

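View pics/cols0.png

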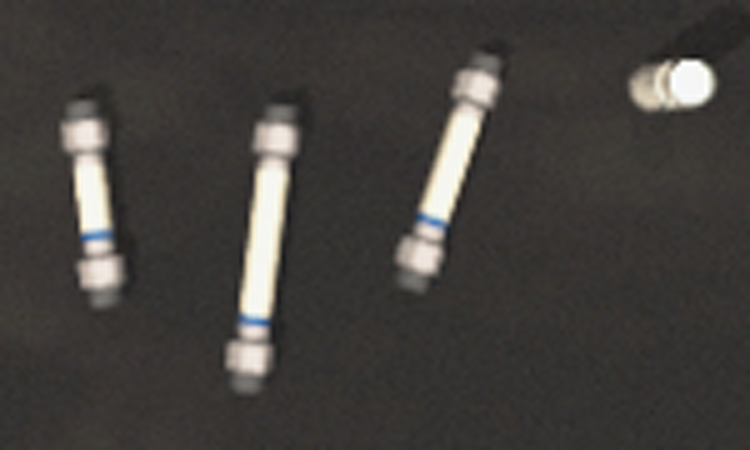

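View pics/side_r.png

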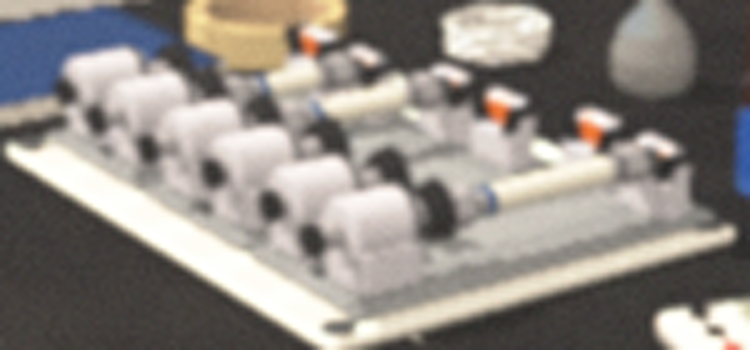

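```bash
cat >> h.py <<'E'
def cr(u,v,x0,y0,s=5): return ((u+.5)/s-.5+x0,(v+.5)/s-.5+y0)
E
python3 - <<'E'
from h import *
np.set_printoptions(precision=4,suppress=True)
c=load('top'); s=load('side')
print('loose')
for n,a,b in(('short',(81,101),(104,305)),('long',(281,104),(245,391)),('mid',(489,57),(410,290))):
    A=atz(c,cr(*a,350,235),.008);B=atz(c,cr(*b,350,235),.008);d=A-B
    m=(A+B)/2
    print(n,m,np.linalg.norm(d),'yaw',np.arctan2(d[1],d[0]),'depth z',dep(c,proj(c,m)[0]))
    print('  side px',proj(s,[A,B,m]).round(1).tolist())
print('plate')
P=[atz(c,cr(*q,140,185),.008) for q in((42,65),(716,33),(738,527),(60,563))]
for p in P: print(p[:2])
P=np.array(P)
for i in range(4):
    d=P[(i+1)%4]-P[i];print(np.linalg.norm(d),np.arctan2(d[1],d[0]))
print('center',P.mean(0))
print('fixed axes')
for n,a,b in(('short',(200,215),(204,355)),('mid',(313,165),(320.5,355)),('long',(637,108),(649,330))):
    A=atz(c,cr(*a,140,185),.0415);B=atz(c,cr(*b,140,185),.0415);d=A-B
    print(n,A,B,np.arctan2(d[1],d[0]),dep(c,cr((a[0]+b[0])/2,(a[1]+b[1])/2,140,185)))
print('caps (rim mid, z .044) / backstop front edge top mid')
for n,a,b in(('short',(98.5,380),(92,187)),('mid',(427,362),(417,130)),('long',(544,355),(531,80))):
    A=atz(c,cr(*a,140,185),.044);B=atz(c,cr(*b,140,185),.048);d=B-A
    print(n,A,B,np.arctan2(d[1],d[0]))
E
```

```text
loose
short [ 0.4849 -0.1133  0.008 ] 0.10061882506173513 yaw 0.12172330868580557 depth z [ 0.485  -0.1126  0.0156]
  side px [[347.3, 280.5], [311.1, 294.8], [329.7, 287.4]]
long [ 0.4644 -0.1972  0.008 ] 0.1416841157400695 yaw -0.11986944514037759 depth z [ 0.4646 -0.196   0.015 ]
  side px [[377.4, 299.3], [313.3, 315.2], [346.3, 307.0]]
mid [ 0.5019 -0.2885  0.008 ] 0.12120284345838217 yaw -0.32377178930442974 depth z [ 0.5019 -0.2866  0.0156]
  side px [[423.4, 318.3], [361.6, 326.7], [393.0, 322.4]]
plate
[0.6678 0.4296]
[0.6894 0.0999]
[0.4459 0.0846]
[0.4245 0.413 ]
0.33040930577795075 -1.5054742638212864
0.24397811252121707 -3.079036203276756
0.3291035289975993 1.6358435620986806
0.24388754910743604 0.06790949237978043
center [0.5569 0.2568 0.008 ]
fixed axes
short [0.5921 0.3404 0.0415] [0.5255 0.3365 0.0415] 0.05716336928048347 [0.5584 0.3366 0.0475]
mid [0.6169 0.2876 0.0415] [0.5263 0.2817 0.0415] 0.06545024650327565 [0.571  0.2829 0.0481]
long [0.6468 0.134  0.0415] [0.5404 0.1261 0.0415] 0.07337444037107407 [0.5928 0.1292 0.0488]
caps (rim mid, z .044) / backstop front edge top mid
short [0.5129 0.3848 0.044 ] [0.604  0.3892 0.048 ] 0.048856425013560544
mid [0.5236 0.2307 0.044 ] [0.6337 0.2372 0.048 ] 0.05926701315652526
long [0.5277 0.1754 0.044 ] [0.6585 0.1838 0.048 ] 0.06375008831321793
```

```bash
cat > g.py <<'E'
from h import *
yaw=.065; R=np.array([[np.cos(yaw),-np.sin(yaw)],[np.sin(yaw),np.cos(yaw)]]); O=np.array([.557,.258])
def rk(p): return R.T@(np.array(p)[:2]-O)
def wd(p): return O+R@np.array(p)
E
python3 - <<'E'
from g import *
np.set_printoptions(precision=4,suppress=True)
c=load('top'); s=load('side')
for n,q,d in(('sF',(98.5,370),.035),('sX',(204,377),.043),('mF',(426,350),.045),('mX',(321,371),.053),('lF',(543,344),.055),('lX',(648,353),.063)):
    r=rk(atz(c,cr(*q,140,185),.055)); r[0]+=d; print(n,r,'place->',wd(r))
for n,q,d in(('s',(97,203),-.05),('m',(418,147),-.06),('l',(531,100),-.07)):
    r=rk(atz(c,cr(*q,140,185),.04)); r[0]+=d; print(n,'from saddle front(-7.5)',r[0]+.0075)
# triangulate: bluebands of fixed columns & backstop orange top centres, side crop origin (200,190)
for n,t,u in(('s band',(203,322),(262,85)),('m band',(320,316),(315,112)),('l band',(646,299),(488,194)),('long plate corner',(738,527),(343,343)),('plate TR',(716,33),(735,236))):
    p,e=tri(c,cr(*t,140,185),s,cr(*u,200,190)); print(n,p,e)
print('beaker',atz(c,(361,203),.0355),'timer',atz(c,(332,226),.018),'vial',atz(c,(485,252),.05))
for n,t,u in(('short mid',(92.5,203),(329.7,287.4)),('l',(263,247),(346.3,307.0)),('m',(449.5,173.5),(393,322.4))):
    p,e=tri(c,cr(*t,350,235),s,u); print(n,p,e)
i=s['pixels'][275:335,300:430,::-1]; cv2.imwrite('pics/side_c.png',cv2.resize(i,None,fx=6,fy=6,interpolation=cv2.INTER_CUBIC))
E
```

```text
sF [0.0035 0.1254] place-> [0.5523 0.3833]
sX [0.0057 0.0767] place-> [0.5577 0.3349]
mF [ 0.0151 -0.0272] place-> [0.5738 0.2319]
mX [0.0157 0.0222] place-> [0.5712 0.2812]
lF [ 0.0251 -0.082 ] place-> [0.5874 0.1778]
lX [ 0.0263 -0.1311] place-> [0.5918 0.1289]
s from saddle front(-7.5) 0.006199755417623312
m from saddle front(-7.5) 0.01560423134900895
l from saddle front(-7.5) 0.025582915315878273
s band [0.5415 0.3362 0.0447] 0.0011430868549198378
m band [0.5448 0.2815 0.0447] 0.000356370753078522
l band [0.5555 0.1269 0.046 ] 0.0015173348943150482
long plate corner [0.4479 0.0834 0.0084] 0.004661045382194347
plate TR [0.6898 0.1003 0.0047] 0.0004287588763037453
beaker [ 0.6588 -0.0918  0.0355] timer [ 0.6038 -0.0229  0.018 ] vial [ 0.544  -0.3852  0.05  ]
short mid [ 0.4848 -0.1133  0.0081] 2.7826843759770394e-05
l [ 0.4644 -0.1972  0.0081] 3.682328653929912e-05
m [ 0.5019 -0.2885  0.0081] 0.00015483506915280274
```

View pics/side_c.png

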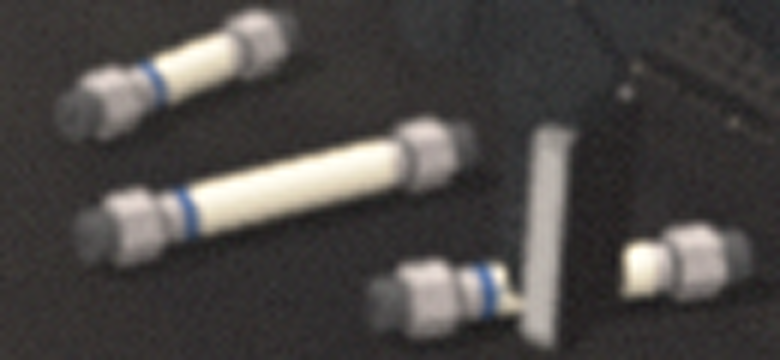

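```bash
cat > to.py <<'E'
# usage: to.py x y z yaw  -> jog shift (cm) and spin from the measured pose
import sys; from h import *
from scipy.spatial.transform import Rotation as Ro
x,y,z,w=map(float,sys.argv[1:5]); o=bot.get_obs(); q=np.array(o['tool_rot']); M=Ro.from_quat(q[[1,2,3,0]]).as_matrix()
yaw=np.arctan2(M[1,0],M[0,0]); d=M.T@(np.array([x,y,z])-o['eef_pos'])*100
print('t',round(float(o['t']),2),'yaw',yaw.round(4),'shift',d.round(2),'spin',round(yaw-w,4),'pos',np.round(o['eef_pos'],4),'F',np.round(o['contact_force'],1),'gw',np.round(o['gripper_width'],3),'gf',np.round(o['grasp_force'],1))
E
python3 to.py .485 -.113 .08 .122; python3 - <<'E'
from g import *
for n,p in(('s',(.0055,.13)),('m',(.0155,-.025)),('l',(.0255,-.08))):
    print(n,wd(p), 'start +20mm',wd((p[0]+.02,p[1])))
E
```

```text
t 0.1 yaw 0.3498 shift [ 41.69 -40.18  15.1 ] spin 0.2278 pos [ 0.2312 -0.6336  0.2304] F [ 0.3 -0.3  0. ] gw 0.997 gf 0.0
s [0.55404433 0.38808272] start +20mm [0.5740021 0.3893818]
m [0.57409112 0.23405958] start +20mm [0.59404889 0.23535867]
l [0.58764249 0.17982527] start +20mm [0.60760025 0.18112436]
```

```bash
python3 -m jog '[[41.7,-40.2,15.1,0.228],[41.7,-40.2,15.1,0.228],[41.7,-40.2,15.1,0.228],[41.7,-40.2,15.1,0.228],[41.7,-40.2,15.1,0.228],[41.7,-40.2,15.1,0.228],[41.7,-40.2,15.1,0.228],[41.7,-40.2,15.1,0.228],[41.7,-40.2,15.1,0.228],[41.7,-40.2,15.1,0.228],[41.7,-40.2,15.1,0.228],[41.7,-40.2,15.1,0.228],[41.7,-40.2,15.1,0.228],[41.7,-40.2,15.1,0.228],[41.7,-40.2,15.1,0.228],[41.7,-40.2,15.1,0.228],[41.7,-40.2,15.1,0.228],[41.7,-40.2,15.1,0.228]]' 0 25; python3 to.py .485 -.113 .003 .122
```

```text
t: 1.6
eef_pos: [0.4847, -0.1148, 0.0802]
tool_rot: [0.0, 0.998, 0.06, -0.0]
contact_force: [0.3, -0.3, -0.5]
gripper_width: 0.5
grasp_force: 0.0
t 1.6 yaw 0.1205 shift [ 0.06 -0.18  7.72] spin -0.0015 pos [ 0.4847 -0.1148  0.0802] F [ 0.3 -0.3 -0.5] gw 0.5 gf 0.0
```

```bash
python3 -m jog '[[0,0,3.5,0],[0,0,6.5,0],[0,0,7.5,0],[0,0,7.7,0],[0,0,7.7,0]]'; python3 -m jog '[[0,0,0,0],[0,0,0,0],[0,0,0,0],[0,0,0,0],[0,0,0,0],[0,0,0,0]]' 1 25; python3 to.py .485 -.113 .08 .065
```

```text
t: 2.02
eef_pos: [0.4848, -0.1146, 0.0034]
tool_rot: [0.0, 0.998, 0.06, -0.001]
contact_force: [0.3, -0.1, 0.5]
gripper_width: 0.497
grasp_force: 0.0
t: 2.52
eef_pos: [0.4864, -0.114, 0.0048]
tool_rot: [0.0, 0.998, 0.061, 0.001]
contact_force: [-1.0, -0.9, 8.6]
gripper_width: 0.146
grasp_force: 26.3
t 2.52 yaw 0.1216 shift [-0.11 -0.11 -7.53] spin 0.0566 pos [ 0.4864 -0.114   0.0048] F [-1.  -0.9  8.6] gw 0.146 gf 26.3
```

```bash
python3 -m jog '[[0,0,-4,0],[0,0,-8,0.05],[0,0,-11,0.057],[0,0,-11.5,0.057]]'; python3 to.py .576 .3895 .115 .065
```

```text
t: 2.85
eef_pos: [0.4887, -0.1141, 0.124]
tool_rot: [0.001, 0.999, 0.032, 0.005]
contact_force: [0.4, -0.6, -1.4]
gripper_width: 0.151
grasp_force: 25.6
t 2.85 yaw 0.0641 shift [ 11.92 -49.7    0.91] spin -0.0009 pos [ 0.4887 -0.1141  0.124 ] F [ 0.4 -0.6 -1.4] gw 0.151 gf 25.6
```

```bash
python3 -m jog '[[1,-4,0.5,0],[2,-8,0.9,0],[3,-12,0.9,0],[4,-16,0.9,0],[5,-20,0.9,0],[6,-24,0.9,0],[7,-28,0.9,0],[8,-32,0.9,0],[9,-36,0.9,0],[10,-40,0.9,0],[11,-44,0.9,0],[11.7,-48,0.9,0],[11.9,-49.4,0.9,0],[11.9,-49.7,0.9,0],[11.9,-49.7,0.9,0]]'; python3 to.py .576 .3895 .068 .065; python3 - <<'E'
from h import *
c=snap('top'); cv2.imwrite('pics/t1.png',cv2.resize(c['pixels'][150:330,100:340,::-1],None,fx=3,fy=3,interpolation=cv2.INTER_CUBIC))
s=snap('side'); cv2.imwrite('pics/s1.png',cv2.resize(s['pixels'][120:280,180:380,::-1],None,fx=4,fy=3.5))
E
```

```text
t: 4.1
eef_pos: [0.5709, 0.3913, 0.1088]
tool_rot: [0.0, 0.999, 0.034, -0.0]
contact_force: [-0.2, 0.0, -1.2]
gripper_width: 0.157
grasp_force: 25.6
t 4.1 yaw 0.0674 shift [0.5  0.21 4.08] spin 0.0024 pos [0.5709 0.3913 0.1088] F [-0.2  0.  -1.2] gw 0.157 gf 25.6
```

View pics/s1.png

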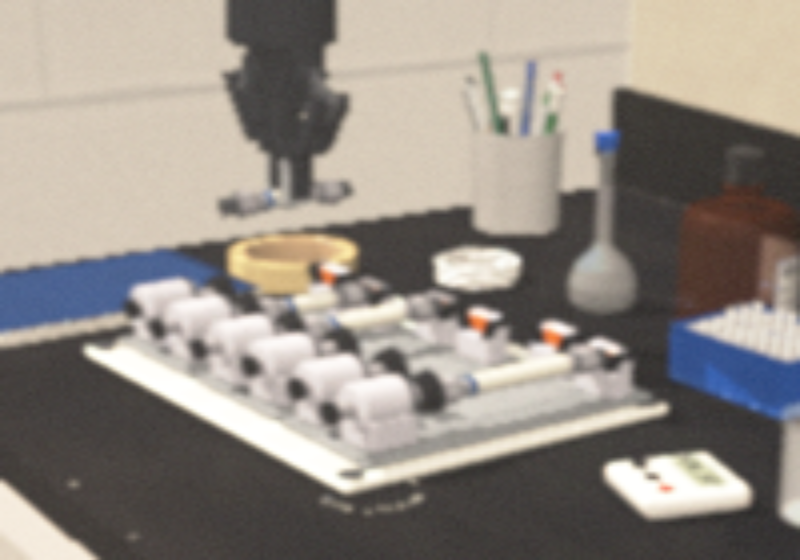

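```bash
python3 -m jog '[[0.5,0.2,2.5,0.002],[0.5,0.2,4,0.002],[0.5,0.2,4.8,0.002],[0.5,0.2,4.8,0.002]]';  python3 to.py .576 .3895 .0535 .065
```

```text
t: 4.53
eef_pos: [0.5756, 0.3857, 0.0585]
tool_rot: [0.002, 1.0, 0.031, -0.002]
contact_force: [-0.5, -0.3, -1.3]
gripper_width: 0.148
grasp_force: 25.5
t 4.53 yaw 0.0613 shift [ 0.06 -0.38  0.5 ] spin -0.0037 pos [0.5756 0.3857 0.0585] F [-0.5 -0.3 -1.3] gw 0.148 gf 25.5
```

```bash
python3 -m jog '[[0,0,0,0],[0,0,0,0]]' >/dev/null;  python3 to.py .576 .3895 .0535 .065
```

```text
t 4.7 yaw 0.0626 shift [-0.13 -0.1   0.86] spin -0.0024 pos [0.5773 0.3886 0.0621] F [ 0.1 -0.1 -1.2] gw 0.147 gf 25.5
```

```bash
python3 -m jog '[[-0.1,-0.1,0.3,0],[-0.1,-0.1,0.5,0],[-0.1,-0.1,0.7,0],[-0.1,-0.1,0.8,0],[-0.1,-0.1,0.8,0]]' |grep -E 'pos|contact';  python3 -m jog '[[0,0,0.1,0],[0,0,0.2,0],[0,0,0.2,0]]'|grep -E 'pos|contact'; python3 -m jog '[[0,0,0.1,0],[0,0,0.2,0],[0,0,0.2,0]]'|grep -E 'pos|contact|tool'
```

```text
eef_pos: [0.5758, 0.3892, 0.053]
contact_force: [-0.2, -0.9, -0.9]
eef_pos: [0.5759, 0.3896, 0.0519]
contact_force: [-2.4, -0.7, 5.7]
eef_pos: [0.5757, 0.3898, 0.0501]
tool_rot: [-0.0, 1.0, 0.032, -0.0]
contact_force: [-3.8, -1.8, 6.7]
```

```bash
python3 -m jog '[[0,0,0.1,0],[0,0,0.2,0],[0,0,0.25,0],[0,0,0.25,0]]'|grep -E 'pos|contact|tool'; python3 - <<'E'
from h import *
s=snap('side'); cv2.imwrite('pics/s2.png',cv2.resize(s['pixels'][180:250,200:320,::-1],None,fx=6,fy=6,interpolation=cv2.INTER_CUBIC))
E
```

```text
eef_pos: [0.5754, 0.3899, 0.0476]
tool_rot: [-0.0, 1.0, 0.032, -0.0]
contact_force: [-4.5, -1.5, 6.6]
```

View pics/s2.png

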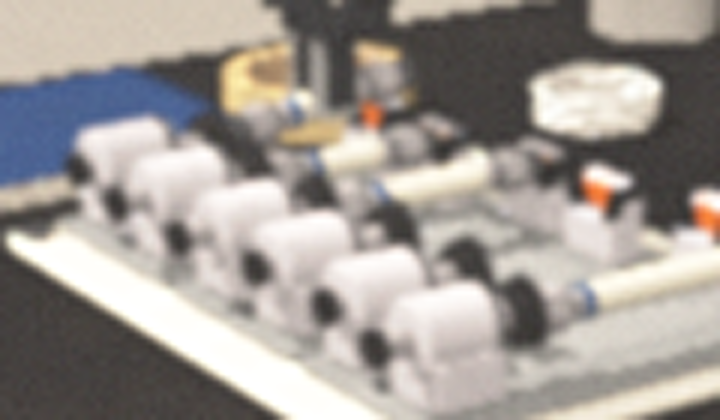

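```bash
cat > prof.py <<'E'
# prof.py rack_y place_x : heights (mm) of highest points near a place's axis, binned along it, both cameras
import sys; from g import *
ry,px=float(sys.argv[1]),float(sys.argv[2])
for n in('top','side'):
    c=snap(n); v,u=np.mgrid[0:480,0:640]; z=c['depth']; k=z>0
    p=cv2.undistortPoints(np.stack([u[k],v[k]],1).astype(float)[:,None],K(c),np.array(c['distortion']))[:,0]
    M=np.array(c['pose']); P=(np.c_[p,np.ones(len(p))]*z[k][:,None])@M[:3,:3].T+M[:3,3]
    r=(P[:,:2]-O)@R; x=(r[:,0]-px)*1e3; y=(r[:,1]-ry)*1e3; h=P[:,2]*1e3
    m=(abs(y)<11)&(h<85)&(h>25)
    print(n,' '.join(f'{b}:{np.percentile(h[m&(abs(x-b)<3)],90):.0f}({np.median(y[m&(abs(x-b)<3)]):.0f})' for b in range(-84,100,6) if (m&(abs(x-b)<3)).sum()>1))
E
python3 prof.py .13 .0055
```

```text
top -84:62(0) -78:62(-3) -72:63(3) -66:62(-2) -60:58(-3) -54:52(-4) -48:55(-6) -42:61(-2) -36:62(-3) -30:56(-1) -24:56(-2) -18:58(-1) -12:59(-2) -6:58(-1) 0:58(-1) 6:59(-1) 12:66(-2) 42:34(-2) 48:68(-4) 54:70(-3) 60:67(-3) 66:68(-2) 72:61(-1)
side -84:61(-5) -78:60(-9) -72:60(-6) -66:60(-9) -60:50(-4) -54:49(-3) -48:57(-4) -42:58(-7) -36:59(-3) -30:54(-7) -24:56(-3) -18:56(-6) -12:56(-6) -6:55(-4) 0:56(-5) 6:71(-3) 12:81(3) 18:80(5) 42:64(-1) 48:65(-4) 54:66(-6) 60:66(-5) 66:66(-5)
```

```bash
python3 -m jog '[[0,0,0.1,0],[0,0,0.2,0],[0,0,0.2,0],[0,0,0.2,0]]'|grep -E 'pos|contact|tool'; python3 prof.py .13 .0055
```

```text
eef_pos: [0.5753, 0.3899, 0.0456]
tool_rot: [-0.0, 1.0, 0.032, -0.0]
contact_force: [-4.3, -0.5, 5.9]
top -84:63(-0) -78:63(-2) -72:62(2) -66:63(-2) -60:58(-3) -54:51(-4) -48:56(-5) -42:61(-0) -36:61(-2) -30:50(1) -24:53(-2) -18:55(-1) -12:55(-2) -6:55(-1) 0:57(-0) 6:57(-1) 12:56(-3) 42:50(-5) 48:67(-5) 54:69(-5) 60:68(-2) 66:69(-1) 72:59(1)
side -84:62(-7) -78:59(-8) -72:61(-3) -66:60(-8) -60:50(-7) -54:49(-4) -48:58(-4) -42:59(-7) -36:59(3) -30:50(-2) -24:53(-3) -18:53(-4) -12:54(-5) -6:51(-4) 0:55(-5) 6:80(-8) 12:78(-2) 18:82(7) 30:68(-9) 36:56(-8) 42:64(-4) 48:65(-4) 54:68(-7) 60:65(-8) 66:66(-5)
```

```bash
python3 -m jog '[[-0.2,0,-0.05,0],[-0.4,0,-0.05,0],[-0.6,0,-0.05,0],[-0.8,0,-0.05,0],[-0.8,0,-0.05,0]]' 1 45|grep -E 'pos|contact'; python3 -m jog '[[-0.2,0,0,0],[-0.4,0,0,0],[-0.6,0,0,0],[-0.6,0,0,0]]'|grep -E 'pos|contact';python3 prof.py .13 .0055
```

```text
eef_pos: [0.5673, 0.3888, 0.0451]
contact_force: [0.2, -0.2, 0.8]
eef_pos: [0.5626, 0.3882, 0.0454]
contact_force: [3.7, 0.6, -1.5]
top -84:63(-0) -78:62(-3) -72:64(-0) -66:63(-2) -60:58(-2) -54:52(-4) -48:57(-4) -42:61(-0) -36:61(-4) -30:54(-0) -24:57(-3) -18:55(-1) -12:55(-2) -6:56(-1) 0:56(-5) 30:63(-6) 36:68(-4) 42:67(-4) 48:68(-4) 54:69(-5) 60:50(-1)
side -84:61(-5) -78:60(-9) -72:59(-5) -66:60(-9) -60:48(-8) -54:51(-3) -48:57(2) -42:60(-5) -36:57(-8) -30:53(-4) -24:54(-3) -18:54(-5) -12:55(-4) -6:78(-5) 0:81(-3) 6:78(8) 30:61(-7) 36:65(-5) 42:66(-0) 48:65(1) 54:64(-6) 60:47(-4)
```

```bash
python3 -m jog '[[-0.2,0,0,0],[-0.4,0,0,0],[-0.6,0,0,0],[-0.8,0,0,0],[-0.9,0,0,0],[-0.9,0,0,0]]'|grep -E 'pos|contact'; python3 -m jog '[[-0.1,0,0,0],[-0.2,0,0,0],[-0.3,0,0,0],[-0.3,0,0,0]]'|grep -E 'pos|contact';python3 prof.py .13 .0055
```

```text
eef_pos: [0.5542, 0.3877, 0.0457]
contact_force: [5.5, -0.1, -1.6]
eef_pos: [0.5517, 0.3875, 0.0458]
contact_force: [5.7, 1.1, -2.0]
top -84:62(-0) -78:63(-3) -72:61(1) -66:62(-1) -60:61(-5) -54:59(-1) -48:62(-2) -42:55(-1) -36:57(-4) -30:55(-1) -24:56(-2) -18:56(-0) -12:57(-4) 18:64(-6) 24:68(-4) 30:69(-2) 36:68(-2) 42:68(-3) 48:58(-3) 54:51(0) 60:50(1)
side -84:60(-7) -78:60(-5) -72:61(-6) -66:61(-8) -60:57(-5) -54:59(-6) -48:58(-4) -42:52(-7) -36:54(-6) -30:53(-5) -24:54(-5) -18:60(-4) -12:79(5) -6:83(7) 12:55(-8) 18:64(-6) 24:66(-6) 30:66(-6) 36:66(-8) 42:67(-2) 48:45(1) 54:49(1)
```

```bash
python3 -m jog '[[-0.1,0,0,0],[-0.2,0,0,0],[-0.25,0,0,0],[-0.25,0,0,0]]'|grep -E 'pos|contact'; python3 -m jog '[[0,0,0.15,0],[0,0,0.3,0],[0,0,0.45,0],[0,0,0.5,0],[0,0,0.5,0]]' 1 30|grep -E 'pos|contact'; python3 prof.py .13 .0055
```

```text
eef_pos: [0.5495, 0.3874, 0.0459]
contact_force: [7.1, 0.2, -2.8]
eef_pos: [0.5504, 0.3876, 0.0423]
contact_force: [6.6, -1.0, 6.5]
top -84:62(1) -78:63(-2) -72:61(-0) -66:63(-1) -60:60(-2) -54:60(-0) -48:60(-0) -42:54(-3) -36:56(-5) -30:54(0) -24:55(-3) -18:55(0) -12:57(-6) 18:60(-5) 24:62(-3) 30:63(-2) 36:62(-3) 42:62(-3) 48:49(-1) 54:50(-2) 60:50(1)
side -84:61(-5) -78:59(-5) -72:61(-5) -66:60(-9) -60:58(-6) -54:59(-3) -48:51(-9) -42:52(-3) -36:51(-6) -30:51(-5) -24:52(-4) -18:78(-0) -12:78(-1) -6:72(7) 12:52(-8) 18:57(-5) 24:60(-7) 30:62(-9) 36:60(-7) 42:59(2) 48:48(0) 54:48(-2) 60:48(-9)
```

```bash
python3 -m jog '[[0,0,0.15,0],[0,0,0.3,0],[0,0,0.4,0],[0,0,0.4,0]]'|grep -E 'pos|contact'; python3 -m jog '[[0,0,0.1,0],[0,0,0.2,0],[0,0,0.2,0]]'|grep -E 'pos|contact'; python3 prof.py .13 .0055
```

```text
eef_pos: [0.5508, 0.3876, 0.0384]
contact_force: [6.7, -1.8, 6.6]
eef_pos: [0.5505, 0.3875, 0.0362]
contact_force: [8.1, -0.9, 3.7]
top -84:63(-0) -78:62(-3) -72:62(2) -66:64(-2) -60:59(-1) -54:60(-1) -48:60(-2) -42:52(-2) -36:52(-4) -30:52(0) -24:51(-4) -18:50(1) -12:52(-7) 18:52(-7) 24:54(-3) 30:56(-1) 36:54(-3) 42:54(-4) 48:48(-1) 54:51(-2) 60:50(0)
side -84:60(-6) -78:61(-9) -72:60(-1) -66:60(-4) -60:58(-3) -54:60(-7) -42:51(-5) -36:50(-5) -30:47(-5) -24:49(-3) -18:83(-1) -12:76(4) -6:80(8) 0:38(-9) 18:52(-5) 24:50(-4) 30:52(-6) 36:50(-7) 42:47(-4) 48:48(-3) 54:48(4) 60:47(1)
```

```bash
python3 -m jog '[[0,0,0.1,0],[0,0,0.15,0],[0,0,0.15,0]]'|grep -E 'pos|contact'; python3 -m jog '[[0,0,0.1,0],[0,0,0.1,0]]'|grep -E 'pos|contact'; python3 prof.py .13 .0055
```

```text
eef_pos: [0.5506, 0.3875, 0.0348]
contact_force: [6.5, -1.2, 5.9]
eef_pos: [0.5508, 0.3876, 0.0347]
contact_force: [5.6, -2.2, 10.6]
top -84:63(1) -78:63(-2) -72:62(1) -66:64(-1) -60:59(-2) -54:61(-3) -48:60(-1) -42:52(-2) -36:53(-5) -30:50(-0) -24:51(-4) -18:51(1) -12:54(-7) 18:48(-5) 24:52(-2) 30:52(-3) 36:52(-1) 42:53(-2) 48:48(-1) 54:50(-3) 60:49(1)
side -84:61(-8) -78:59(-9) -72:61(-6) -66:58(-6) -60:57(-7) -54:59(-6) -48:56(-9) -42:51(-6) -36:49(-5) -30:49(-4) -24:49(-4) -18:81(-1) -12:75(4) -6:68(7) 6:85(9) 18:48(-7) 24:50(-7) 30:50(-7) 36:49(-7) 42:47(-6) 48:47(-4) 54:49(3) 60:48(-3)
```

```bash
python3 -m jog '[[0.15,0,0,0],[0.3,0,0,0],[0.3,0,0,0]]'|grep -E 'pos|contact'; python3 -m jog '[[0,0,0,0],[0,0,0,0],[0,0,0,0],[0,0,0,0]]' 0.2 |grep -E 'pos|contact|width'; python3 -m jog '[[0,0,-3,0],[0,0,-6,0],[0,0,-8,0],[0,0,-8.5,0]]' |grep -E 'pos|contact|width';python3 prof.py .13 .0055; python3 to.py .4644 -.1972 .12 -.12
```

```text
eef_pos: [0.5536, 0.388, 0.0347]
contact_force: [4.5, -2.4, 12.5]
eef_pos: [0.5492, 0.3879, 0.0312]
contact_force: [0.4, -0.0, 0.0]
gripper_width: 0.398
eef_pos: [0.5517, 0.3894, 0.1206]
contact_force: [1.1, 0.3, -0.1]
gripper_width: 0.395
top -84:63(-1) -78:62(-2) -72:62(1) -66:63(-0) -60:60(-3) -54:58(-4) -48:61(-3) -42:61(0) -36:52(-5) -30:52(-1) -24:52(-3) -18:52(-1) -12:50(-3) -6:48(-1) 0:49(-7) 6:44(-6) 12:46(-7) 18:47(-7) 24:46(-7) 30:52(-6) 36:52(-2) 42:53(-3) 48:49(-2) 54:52(-1) 60:51(1)
side -84:61(-8) -78:61(-10) -72:61(-7) -66:60(-10) -60:52(-5) -54:57(-3) -48:59(-9) -42:57(-8) -36:52(-8) -30:50(-8) -24:48(-4) -18:48(-4) -12:47(-3) -6:49(-5) 0:49(-5) 6:46(-6) 12:48(-4) 18:48(-5) 24:48(-3) 30:49(-5) 36:50(-6) 42:49(-8) 48:48(-4) 54:48(-2) 60:48(-6)
t 11.38 yaw 0.0631 shift [-12.3   57.9   -0.31] spin 0.1831 pos [0.5507 0.3884 0.1178] F [ 0.4 -0.6 -0.1] gw 0.399 gf 0.0
```

```bash
python3 -m jog '[[-1,4,0,0.08],[-2,8,0,0.18],[-3,12,0,0.183],[-3.5,16,0,0.183],[-4.5,20,0,0.183],[-5.2,24,0,0.183],[-6,28,0,0.183],[-6.8,32,0,0.183],[-7.6,36,0,0.183],[-8.5,40,0,0.183],[-9.5,44,0,0.183],[-10.5,48,0,0.183],[-11.2,52,0,0.183],[-12,56,0,0.183],[-12.3,57.5,0.5,0.183],[-12.3,57.9,3,0.183],[-12.3,57.9,5,0.183],[-12.3,57.9,5,0.183],[-12.3,57.9,5,0.183]]' 0 25|grep -E 'pos|contact|width'; python3 to.py .4644 -.1972 .005 -.12
```

```text
eef_pos: [0.4622, -0.197, 0.0651]
contact_force: [0.3, -0.4, 0.2]
gripper_width: 0.5
t 12.97 yaw -0.12 shift [ 0.25 -0.    6.01] spin 0.0 pos [ 0.4622 -0.197   0.0651] F [ 0.3 -0.4  0.2] gw 0.5 gf 0.0
```

```bash
python3 -m jog '[[0.2,0,2.5,0],[0.2,0,4.5,0],[0.2,0,5.7,0],[0.2,0,5.95,0],[0.2,0,5.95,0]]'|grep -E 'pos|contact'; python3 -m jog '[[0,0,0,0],[0,0,0,0],[0,0,0,0],[0,0,0,0],[0,0,0,0]]' 1 25|grep -E 'pos|contact|width'; python3 -m jog '[[0,0,-4,0],[0,0,-8,-0.1],[0,0,-11,-0.185],[0,0,-11,-0.185],[0,0,-11,-0.185],[0,0,-11,-0.185]]'|grep -E 'pos|contact|width'; python3 to.py .6091 .1812 .115 .065
```

```text
eef_pos: [0.466, -0.1975, 0.0073]
contact_force: [-1.0, 0.3, 0.2]
eef_pos: [0.467, -0.1982, 0.0085]
contact_force: [-1.0, 0.6, 7.0]
gripper_width: 0.145
eef_pos: [0.4655, -0.198, 0.1171]
contact_force: [0.5, 0.2, -2.0]
gripper_width: 0.145
t 14.3 yaw 0.0636 shift [ 16.74 -36.93   0.21] spin -0.0014 pos [ 0.4655 -0.198   0.1171] F [ 0.5  0.2 -2. ] gw 0.145 gf 24.9
```

```bash
sed -i 's/m=(abs(y)<11)&(h<85)&(h>25)/H=float(sys.argv[3]) if len(sys.argv)>3 else 0; m=(abs(y)<11)\&(h<85+H)\&(h>25+H)/' prof.py; python3 prof.py -.449 -.1209 70; python3 to.py .6091 .1812 .115 .065
```

```text
top -72:128(2) -66:127(3) -60:127(5) -54:129(5) -48:128(4) -42:127(4) -36:125(5) -30:122(6) 24:124(8) 30:127(6) 36:125(4) 42:126(3) 48:129(1) 54:128(1) 60:127(4) 66:126(4)
side -78:122(0) -72:124(-3) -66:125(-6) -60:126(-6) -54:127(-6) -48:125(-6) -42:125(-6) -36:124(-5) -30:124(-5) -24:124(-5) -18:124(-6) -12:151(-5) -6:152(6) 0:153(7) 18:119(-7) 24:123(-6) 30:123(-6) 36:124(-4) 42:126(-5) 48:126(-6) 54:126(-6) 60:125(-6) 66:124(-5)
t 14.4 yaw 0.0641 shift [ 16.81 -36.9    0.1 ] spin -0.0009 pos [ 0.4649 -0.1978  0.1161] F [ 0.1  0.3 -0.7] gw 0.148 gf 24.9
```

```bash
python3 -m jog '[[1,-4,0,0],[2.5,-8,0,0],[4.3,-11.8,0,0],[6,-15.5,0,0],[7.7,-19.2,0,0],[9.5,-23,0,0],[11.2,-26.5,0,0],[12.9,-30,0,0],[14.6,-33.5,0,0],[16,-36,0,0],[16.8,-36.9,1,0],[16.8,-36.9,3.5,0],[16.8,-36.9,4.7,0],[16.8,-36.9,4.9,0],[16.8,-36.9,4.9,0],[16.8,-36.9,4.9,0]]'|grep -E 'pos|contact|width'; python3 to.py .6091 .1812 .057 .065
```

```text
eef_pos: [0.6098, 0.1802, 0.0683]
contact_force: [-0.3, 1.1, -1.0]
gripper_width: 0.144
t 15.73 yaw 0.0636 shift [-0.06 -0.11  1.13] spin -0.0014 pos [0.6098 0.1802 0.0683] F [-0.3  1.1 -1. ] gw 0.144 gf 24.9
```

```bash
python3 -m jog '[[-0.05,-0.1,0.4,0],[-0.05,-0.1,0.7,0],[-0.05,-0.1,0.9,0],[-0.05,-0.1,0.9,0]]'|grep -E 'pos|contact'; python3 -m jog '[[0,0,0.15,0],[0,0,0.25,0],[0,0,0.25,0]]'|grep -E 'pos|contact';python3 -m jog '[[0,0,0.15,0],[0,0,0.25,0],[0,0,0.25,0]]'|grep -E 'pos|contact'; python3 prof.py -.08 .0255
```

```text
eef_pos: [0.6091, 0.1818, 0.0592]
contact_force: [-0.6, -0.1, -1.1]
eef_pos: [0.6092, 0.1819, 0.0567]
contact_force: [-0.5, 0.9, -1.0]
eef_pos: [0.6092, 0.1821, 0.0544]
contact_force: [-1.6, 0.9, 1.8]
top 12:64(-9) 66:55(-8) 72:63(-7) 78:67(-6) 84:67(-2) 90:69(-1)
side -84:60(-7) -78:48(-6) -72:50(-6) -66:56(-6) -60:59(-3) -54:59(-5) -48:59(-5) -42:61(-5) -36:62(-9) -30:61(-6) -24:60(-6) -18:59(-4) -12:60(-5) -6:60(-5) 0:61(-4) 6:61(-5) 12:82(-1) 18:80(6) 24:56(-7) 42:61(-6) 48:63(-5) 54:63(-4) 60:62(-3) 66:65(-2) 72:67(-3) 78:66(-6) 84:65(-6) 90:61(-6)
```

```bash
python3 -m jog '[[0,0,0.15,0],[0,0,0.3,0],[0,0,0.4,0],[0,0,0.4,0]]'|grep -E 'pos|contact';python3 -m jog '[[0,0,0.1,0],[0,0,0.2,0],[0,0,0.2,0]]'|grep -E 'pos|contact'; python3 prof.py -.08 .0255
```

```text
eef_pos: [0.6091, 0.1821, 0.05]
contact_force: [-1.0, -0.1, 1.8]
eef_pos: [0.6092, 0.182, 0.048]
contact_force: [-2.2, 0.4, 0.6]
top 66:51(-8) 72:64(-7) 78:66(-7) 84:67(-2) 90:69(-1)
side -84:60(-6) -78:50(-9) -72:50(-7) -66:57(-4) -60:59(-7) -54:59(3) -42:45(-3) -36:46(-3) -30:48(-4) -24:47(-8) -18:48(-4) -12:47(-4) -6:50(-4) 0:50(-5) 6:51(-4) 12:80(2) 18:80(6) 24:50(-9) 30:50(-10) 42:60(-5) 48:61(-3) 54:62(-5) 60:62(-0) 66:64(-3) 72:66(-3) 78:67(-7) 84:67(-5) 90:64(-5)
```

```bash
python3 -m jog '[[0,0,-0.3,0],[0,0,-0.6,0],[0,0,-0.8,0],[0,0,-0.8,0],[0,0,-0.8,0]]' 1 45|grep -E 'pos|contact'; python3 prof.py -.08 .0255
```

```text
eef_pos: [0.6095, 0.1819, 0.0565]
contact_force: [0.4, 0.8, -1.7]
top 66:34(-8) 72:70(-7) 78:73(-5) 84:76(-3) 90:74(-4)
side -84:61(-3) -78:47(-7) -72:52(-6) -66:58(-4) -60:60(-6) -54:59(-2) -48:53(-6) -42:55(-5) -36:57(-6) -30:59(-5) -24:56(-5) -18:57(-4) -12:59(-5) -6:59(-6) 0:60(-3) 6:61(-4) 12:81(3) 18:80(5) 24:56(-7) 30:55(-5) 36:56(-7) 42:64(-7) 48:67(-5) 54:68(-5) 60:68(-2) 66:72(-5) 72:70(-1) 78:72(-5) 84:72(-5) 90:72(-4)
```

```bash
python3 -m jog '[[0,0,0.15,0],[0,0,0.25,0],[0,0,0.25,0],[0,0,0.25,0]]' |grep -E 'pos|contact'; python3 prof.py -.08 .0255|tail -1;python3 -m jog '[[-0.2,0,0,0],[-0.4,0,0,0],[-0.6,0,0,0],[-0.6,0,0,0]]' |grep -E 'pos|contact'; python3 prof.py -.08 .0255|tail -1
```

```text
eef_pos: [0.6091, 0.1819, 0.0535]
contact_force: [-0.4, -0.0, -1.4]
side -84:57(-9) -78:50(-7) -72:49(-6) -66:58(-5) -60:59(-5) -54:60(2) -48:51(-9) -42:54(-5) -36:54(-7) -30:55(-7) -24:53(-8) -18:54(-6) -12:56(-4) -6:57(-6) 0:57(-4) 6:59(-6) 12:83(-0) 18:79(4) 30:55(-9) 42:62(-7) 48:66(-5) 54:64(-6) 60:65(-2) 66:69(-3) 72:70(-2) 78:69(-7) 84:70(-6) 90:69(-6)
eef_pos: [0.6026, 0.1816, 0.0538]
contact_force: [-0.3, 0.6, -0.6]
side -84:61(-5) -78:50(-7) -72:50(-4) -66:57(-3) -60:60(-4) -54:58(-9) -48:54(-6) -42:55(-6) -36:55(-6) -30:54(-6) -24:55(-6) -18:55(-5) -12:57(-7) -6:58(-5) 0:60(-4) 6:81(-3) 12:83(4) 24:56(-6) 36:64(-6) 42:63(-6) 48:67(-3) 54:67(-4) 60:70(-4) 66:69(1) 72:70(-4) 78:71(-4) 84:66(-3)
```

```bash
python3 -m jog '[[-0.2,0,0,0],[-0.4,0,0,0],[-0.6,0,0,0],[-0.6,0,0,0]]' |grep -E 'pos|contact'; python3 -m jog '[[-0.2,0,0,0],[-0.4,0,0,0],[-0.5,0,0,0],[-0.5,0,0,0]]' |grep -E 'pos|contact'; python3 prof.py -.08 .0255
```

```text
eef_pos: [0.5972, 0.1812, 0.0539]
contact_force: [-0.1, 0.6, -1.5]
eef_pos: [0.5932, 0.1809, 0.0543]
contact_force: [4.3, 0.3, -1.7]
top 54:71(-5) 60:72(-4) 66:73(-3) 72:70(-5) 78:50(1) 84:44(0)
side -84:61(-9) -78:50(-7) -72:57(-5) -66:59(-6) -60:58(2) -54:56(-5) -48:55(-6) -42:55(-4) -36:54(-5) -30:56(-6) -24:56(-6) -18:57(-5) -12:58(-5) -6:83(-4) 0:82(5) 6:70(-2) 12:56(-11) 24:65(-7) 30:65(-7) 36:66(-4) 42:67(-4) 48:68(-5) 54:70(-4) 60:71(-2) 66:70(-2) 72:61(0) 78:49(-5)
```

```bash
python3 -m jog '[[-0.2,0,0,0],[-0.4,0,0,0],[-0.6,0,0,0],[-0.6,0,0,0]]' |grep -E 'pos|contact'; python3 -m jog '[[-0.1,0,0,0],[-0.2,0,0,0],[-0.3,0,0,0],[-0.3,0,0,0]]' |grep -E 'pos|contact'; python3 prof.py -.08 .0255
```

```text
eef_pos: [0.5873, 0.1806, 0.0543]
contact_force: [5.9, 0.7, -0.3]
eef_pos: [0.5849, 0.1804, 0.0544]
contact_force: [7.4, -0.2, -0.5]
top 42:73(-6) 48:73(-5) 54:72(-4) 60:72(0) 66:75(-3) 72:50(-2) 78:51(2) 84:47(0)
side -84:61(-4) -78:59(-7) -72:60(-7) -66:59(-7) -60:54(-6) -54:55(-8) -48:55(-5) -42:56(-4) -36:56(-5) -30:57(-4) -24:58(-5) -18:60(-4) -12:81(-4) -6:80(6) 6:57(-9) 12:55(-8) 18:64(-6) 24:65(-4) 30:66(-5) 36:67(-6) 42:71(-5) 48:72(-6) 54:71(-7) 60:71(-3) 66:52(3) 72:48(1) 78:49(1)
```

```bash
python3 -m jog '[[0,0,0.15,0],[0,0,0.3,0],[0,0,0.45,0],[0,0,0.6,0],[0,0,0.6,0]]' 1 30 |grep -E 'pos|contact'; python3 -m jog '[[0,0,0.15,0],[0,0,0.3,0],[0,0,0.3,0]]' |grep -E 'pos|contact'; python3 prof.py -.08 .0255
```

```text
eef_pos: [0.5852, 0.1805, 0.0486]
contact_force: [6.7, -0.5, 2.8]
eef_pos: [0.5852, 0.1808, 0.0457]
contact_force: [5.9, 0.7, 2.3]
top 48:57(-3) 54:58(-2) 60:57(-0) 66:56(-4) 72:49(1) 78:51(1) 84:41(1)
side -84:60(-9) -78:59(-4) -72:59(-8) -66:59(-1) -60:52(-6) -54:52(-6) -48:50(-6) -42:51(-5) -36:52(-6) -30:52(-5) -24:51(-4) -18:51(-5) -12:81(-2) -6:79(6) 0:74(-5) 12:46(-6) 18:52(-5) 24:54(-4) 30:53(-5) 36:55(-5) 42:57(-6) 48:58(-7) 54:56(-4) 60:54(-4) 66:50(-2) 72:48(-2) 78:49(-1)
```

```bash
python3 -m jog '[[0,0,0.1,0],[0,0,0.2,0],[0,0,0.25,0],[0,0,0.25,0]]' |grep -E 'pos|contact'; python3 -m jog '[[0,0,0.1,0],[0,0,0.1,0],[0,0,0.1,0]]' |grep -E 'pos|contact'; python3 prof.py -.08 .0255
```

```text
eef_pos: [0.5854, 0.1806, 0.0433]
contact_force: [7.2, -0.5, 0.8]
eef_pos: [0.5855, 0.1806, 0.0425]
contact_force: [7.2, -0.7, 2.8]
top 42:48(-6) 48:52(-4) 54:54(-3) 60:53(-1) 66:51(-4) 72:50(-0) 78:51(1) 84:46(0)
side -84:62(-5) -78:59(-8) -72:59(-4) -60:53(-5) -54:52(-5) -48:50(-5) -42:50(-6) -36:50(-7) -30:48(-6) -24:48(-5) -18:49(-5) -12:78(-4) -6:81(4) 0:66(-4) 6:37(-4) 12:46(-7) 18:46(-4) 24:48(-5) 30:49(-7) 36:51(-8) 42:50(-4) 48:51(-7) 54:50(-6) 60:48(-6) 66:47(-5) 72:49(-2) 78:49(0)
```

```bash
python3 -m jog '[[0,0,0.1,0],[0,0,0.15,0],[0,0,0.15,0]]' |grep -E 'pos|contact'; python3 -m jog '[[0.15,0,0,0],[0.3,0,0,0],[0.3,0,0,0]]' |grep -E 'pos|contact'; python3 prof.py -.08 .0255
```

```text
eef_pos: [0.5857, 0.1805, 0.042]
contact_force: [3.8, -0.9, 11.2]
eef_pos: [0.5887, 0.1809, 0.0421]
contact_force: [4.3, -1.4, 10.8]
top 48:50(-4) 54:50(-5) 60:51(-1) 66:51(-3) 72:51(-2) 78:51(1) 84:43(0)
side -84:61(-10) -78:56(-5) -72:58(-5) -66:61(-5) -60:50(-10) -54:51(-6) -48:50(-8) -42:48(-4) -36:49(-4) -30:49(-4) -24:47(-4) -18:49(-6) -12:71(-4) -6:79(4) 0:81(7) 6:45(-10) 12:39(-5) 18:47(-6) 24:48(-4) 30:49(-4) 36:49(-7) 42:48(-4) 48:51(-5) 54:49(-6) 60:51(-6) 66:48(-6) 72:49(-1) 78:49(-6)
```

```bash
python3 -m jog '[[0,0,0,0],[0,0,0,0],[0,0,0,0],[0,0,0,0]]' 0.2 |grep -E 'pos|contact|width'; python3 -m jog '[[0,0,-3,0],[0,0,-6,0],[0,0,-8,0],[0,0,-8,0],[0,0,-8,0]]' |grep -E 'pos|contact|width';python3 prof.py -.08 .0255; python3 to.py .5019 -.2885 .065 -.324
```

```text
eef_pos: [0.585, 0.1804, 0.0391]
contact_force: [-0.0, 0.0, -0.1]
gripper_width: 0.399
eef_pos: [0.5865, 0.1808, 0.1206]
contact_force: [-0.0, -1.4, -0.4]
gripper_width: 0.4
top -72:57(-10) -66:56(-8) -60:59(-8) -54:51(-5) -48:53(-4) -42:52(-3) -36:52(-2) -30:51(1) -24:51(0) -18:51(3) -12:52(-2) -6:51(-2) 36:50(-3) 42:48(-2) 48:52(-1) 54:52(-1) 60:52(-1) 66:52(-1) 72:51(-1) 78:50(3) 84:45(0)
side -84:61(-2) -78:55(-6) -72:58(-3) -66:59(-6) -60:58(-7) -54:51(-6) -48:51(-6) -42:48(-6) -36:48(-5) -30:49(-3) -24:48(-4) -18:49(-5) -12:49(-5) -6:49(-6) 0:48(-5) 6:49(-6) 12:48(-4) 18:49(-5) 24:48(-2) 30:48(-6) 36:49(-4) 42:49(-5) 48:50(-4) 54:50(-7) 60:50(-0) 66:49(-5) 72:49(-4) 78:49(-2)
t 23.17 yaw 0.065 shift [-11.34  46.22   5.42] spin 0.389 pos [0.5852 0.1802 0.1186] F [-0.4 -0.4 -0.8] gw 0.402 gf 0.0
```

```bash
python3 -m jog '[[-2,3.5,0,0.1],[-4,7,0,0.2],[-6,10.5,0,0.3],[-7.5,14,0,0.38],[-8.5,18,0,0.389],[-9.5,22,0,0.389],[-10.3,26,0,0.389],[-11,30,0,0.389],[-11.3,34,0,0.389],[-11.3,38,0,0.389],[-11.3,42,0,0.389],[-11.3,45,0,0.389],[-11.3,46.2,1.5,0.389],[-11.3,46.2,4,0.389],[-11.3,46.2,5.4,0.389],[-11.3,46.2,5.4,0.389],[-11.3,46.2,5.4,0.389],[-11.3,46.2,5.4,0.389]]' 0 25|grep -E 'pos|contact|width'; python3 to.py .5019 -.2885 .004 -.324
```

```text
eef_pos: [0.5035, -0.2876, 0.0659]
contact_force: [-0.1, 0.1, 1.4]
gripper_width: 0.498
t 24.67 yaw -0.3238 shift [-0.12  0.14  6.19] spin 0.0002 pos [ 0.5035 -0.2876  0.0659] F [-0.1  0.1  1.4] gw 0.498 gf 0.0
```

```bash
python3 -m jog '[[-0.1,0.1,2.5,0],[-0.1,0.1,4.7,0],[-0.1,0.1,5.9,0],[-0.1,0.1,6.2,0],[-0.1,0.1,6.2,0],[-0.1,0.1,6.2,0]]'|grep -E 'pos|contact'; python3 -m jog '[[0,0,0,0],[0,0,0,0],[0,0,0,0],[0,0,0,0],[0,0,0,0]]' 1 25|grep -E 'pos|contact|width'; python3 -m jog '[[-0.5,0,-4,0],[-1,0,-8,-0.1],[-1.5,0,-11,-0.2],[-2,0,-11,-0.3],[-2,0,-11,-0.389],[-2,0,-11,-0.389],[-2,0,-11,-0.389]]'|grep -E 'pos|contact|width'; python3 to.py .5938 .2354 .115 .065
```

```text
eef_pos: [0.503, -0.2887, 0.0048]
contact_force: [0.3, 0.8, 0.2]
eef_pos: [0.5029, -0.2888, 0.0049]
contact_force: [-1.4, 0.9, 6.6]
gripper_width: 0.148
eef_pos: [0.483, -0.2821, 0.1139]
contact_force: [1.2, 0.1, -1.4]
gripper_width: 0.148
t 26.17 yaw 0.0619 shift [ 14.26 -50.97  -0.1 ] spin -0.0031 pos [ 0.483  -0.2821  0.1139] F [ 1.2  0.1 -1.4] gw 0.148 gf 25.6
```

```bash
python3 -m jog '[[0.5,-4,0,0],[1,-8,0,0],[1.5,-12,0,0],[2.5,-16,0,0],[3.5,-20,0,0],[4.5,-24,0,0],[6,-28,0,0],[7.5,-32,0,0],[9,-36,0,0],[10.5,-40,0,0],[12,-44,0,0],[13.5,-48,0,0],[14.2,-50.5,0,0],[14.2,-50.9,1,0],[14.2,-50.9,3,0],[14.2,-50.9,4.5,0],[14.2,-50.9,5,0],[14.2,-50.9,5,0],[14.2,-50.9,5,0]]'|grep -E 'pos|contact|width'; python3 to.py .594 .2354 .056 .065; python3 prof.py -.025 .0155
```

```text
eef_pos: [0.592, 0.2347, 0.0637]
contact_force: [0.1, 0.9, -0.0]
gripper_width: 0.148
t 27.75 yaw 0.0634 shift [ 0.2  -0.06  0.77] spin -0.0016 pos [0.592  0.2347 0.0637] F [ 0.1  0.9 -0. ] gw 0.148 gf 25.6
top -54:59(-7) -48:61(-7) -42:71(-6) -36:75(-5) -30:77(-5) -24:80(-5) -18:79(-4) -12:76(-1) -6:78(-2) 0:76(0) 6:75(-4) 54:70(-6) 60:76(-6) 66:78(-5) 72:77(-1) 78:77(-1)
side -84:60(-8) -78:61(-6) -72:60(-5) -66:50(-9) -60:53(-6) -54:57(-5) -48:59(-2) -42:74(-3) -36:75(-5) -30:77(-6) -24:78(-6) -18:77(-8) -12:75(-6) -6:75(-6) 0:75(-7) 6:80(-7) 12:84(3) 18:84(6) 36:69(-9) 42:78(-7) 48:73(-5) 54:74(-2) 60:76(1) 66:77(-5) 72:76(-8)
```

```bash
python3 -m jog '[[0.15,-0.05,0.3,0],[0.15,-0.05,0.6,0],[0.15,-0.05,0.85,0],[0.15,-0.05,0.85,0]]'|grep -E 'pos|contact'; python3 -m jog '[[0,0,0.15,0],[0,0,0.25,0],[0,0,0.25,0]]'|grep -E 'pos|contact';python3 -m jog '[[0,0,0.15,0],[0,0,0.25,0],[0,0,0.25,0]]'|grep -E 'pos|contact'; python3 prof.py -.025 .0155
```

```text
eef_pos: [0.5932, 0.2354, 0.0549]
contact_force: [-0.5, -0.9, 0.0]
eef_pos: [0.5934, 0.2356, 0.0527]
contact_force: [-1.0, 0.7, 1.3]
eef_pos: [0.5934, 0.2358, 0.0505]
contact_force: [-1.7, 0.1, 4.1]
top -54:58(-9) -48:59(-8) -42:60(-6) -36:58(-4) -30:61(-4) -24:64(-4) -18:63(-3) -12:62(-1) -6:63(1) 0:63(1) 6:61(-3) 12:62(-4) 54:45(-6) 60:63(-7) 66:67(-5) 72:68(-1) 78:67(1)
side -84:61(-8) -78:62(-9) -66:48(-5) -60:53(-5) -54:59(-3) -48:59(-6) -42:59(-9) -36:59(-6) -30:61(-7) -24:61(-6) -18:62(-6) -12:61(-6) -6:61(-5) 0:62(-6) 6:79(-5) 12:82(3) 18:83(8) 36:59(-9) 42:63(-6) 48:63(-3) 54:63(0) 60:65(-3) 66:66(-7) 72:65(-7) 78:64(-6)
```

```bash
python3 -m jog '[[0,0,0.1,0],[0,0,0.2,0],[0,0,0.3,0],[0,0,0.3,0],[0,0,0.3,0]]'|grep -E 'pos|contact';  python3 prof.py -.025 .0155
```

```text
eef_pos: [0.5933, 0.2358, 0.0472]
contact_force: [-2.8, 1.4, 2.8]
top -54:54(-9) -48:61(-9) -42:57(-6) -36:54(-4) -30:57(-3) -24:55(-3) -18:57(-1) -12:57(0) -6:58(0) 0:59(1) 6:58(-1) 12:67(-7) 54:60(-7) 60:62(-7) 66:68(-5) 72:69(-1) 78:67(1)
side -84:61(-7) -78:62(-5) -66:51(-6) -60:52(-6) -54:58(-6) -48:59(-4) -42:57(-1) -36:53(-6) -30:55(-6) -24:56(-7) -18:54(-8) -12:55(-5) -6:55(-5) 0:57(-5) 6:80(-3) 12:81(4) 18:83(6) 42:60(-5) 48:62(-4) 54:64(2) 60:66(-3) 66:67(-6) 72:66(-5) 78:66(-4)
```

```bash
python3 -m jog '[[-0.1,0,-0.05,0],[-0.3,0,-0.05,0],[-0.5,0,-0.05,0],[-0.6,0,-0.05,0],[-0.6,0,-0.05,0]]' 1 45|grep -E 'pos|contact';  python3 prof.py -.025 .0155; python3 -m jog '[[-0.2,0,0,0],[-0.4,0,0,0],[-0.6,0,0,0],[-0.6,0,0,0]]'|grep -E 'pos|contact'
```

```text
eef_pos: [0.5871, 0.2349, 0.0476]
contact_force: [-1.0, -1.6, -0.9]
top -54:58(-7) -48:62(-7) -42:56(-5) -36:56(-5) -30:58(-3) -24:56(-2) -18:56(-0) -12:57(0) -6:59(-0) 0:60(-3) 6:67(-10) 54:65(-6) 60:66(-7) 66:67(-2) 72:69(-2)
side -84:60(-5) -78:61(-4) -72:60(-9) -66:52(-8) -60:57(-6) -54:58(-3) -48:60(-7) -42:58(-10) -36:57(-6) -30:56(-7) -24:54(-7) -18:54(-6) -12:56(-5) -6:57(-7) 0:77(-4) 6:82(5) 12:83(6) 30:52(-7) 36:61(-6) 42:61(-5) 48:65(-5) 54:63(-1) 60:65(-2) 66:65(-8) 72:65(-4)
eef_pos: [0.5818, 0.2348, 0.0479]
contact_force: [0.9, 0.3, -1.7]
```

```bash
python3 -m jog '[[-0.2,0,0,0],[-0.4,0,0,0],[-0.6,0,0,0],[-0.6,0,0,0]]' |grep -E 'pos|contact'; python3 -m jog '[[-0.2,0,0,0],[-0.4,0,0,0],[-0.4,0,0,0]]'|grep -E 'pos|contact'; python3 prof.py -.025 .0155
```

```text
eef_pos: [0.5763, 0.2345, 0.0482]
contact_force: [5.1, -0.7, -2.9]
eef_pos: [0.5726, 0.2342, 0.0483]
contact_force: [5.7, -0.4, -1.5]
top -84:58(-9) -78:60(-9) -72:60(-6) -66:61(-5) -60:58(-5) -54:60(-5) -48:58(-2) -42:58(-3) -36:59(-0) -30:58(-1) -24:59(1) -18:61(-2) -12:71(-10) 36:67(-6) 42:67(-4) 48:68(-1) 54:69(-2) 60:51(-5) 66:50(0) 72:51(-1)
side -84:61(-6) -78:60(-5) -72:60(-7) -66:58(-7) -60:60(-7) -54:59(-9) -48:57(-7) -42:58(-8) -36:55(-4) -30:57(-5) -24:56(-7) -18:58(-6) -12:78(-1) -6:83(5) 0:78(-1) 18:61(-9) 24:62(-5) 30:64(-5) 36:65(-6) 42:66(-6) 48:67(-5) 54:65(-2) 60:48(1) 66:49(-1)
```

```bash
python3 -m jog '[[-0.1,0,0,0],[-0.2,0,0,0],[-0.25,0,0,0],[-0.25,0,0,0]]' |grep -E 'pos|contact'; python3 -m jog '[[0,0,0.15,0],[0,0,0.3,0],[0,0,0.45,0],[0,0,0.6,0],[0,0,0.6,0]]' 1 30|grep -E 'pos|contact'; python3 prof.py -.025 .0155
```

```text
eef_pos: [0.5706, 0.2341, 0.0484]
contact_force: [6.5, -0.1, -1.6]
eef_pos: [0.5709, 0.2345, 0.0428]
contact_force: [5.1, -0.4, 2.6]
top -84:59(-10) -78:59(-9) -72:61(-7) -66:59(-5) -60:60(-5) -54:60(-4) -48:53(-0) -42:55(-3) -36:52(3) -30:53(0) -24:55(1) -18:55(-3) -12:62(-10) 36:60(-5) 42:62(-2) 48:63(-0) 54:60(-3) 60:54(-3) 66:52(1) 72:50(1)
side -84:61(-7) -78:61(-7) -72:60(-2) -66:58(-6) -60:60(-5) -54:57(-10) -48:53(-6) -42:53(-8) -36:53(-5) -30:52(-7) -24:52(-5) -18:55(-5) -12:79(4) -6:80(6) 0:46(-10) 6:46(-10) 12:55(-8) 18:55(-6) 24:56(-5) 30:59(-5) 36:60(-7) 42:61(-4) 48:60(-6) 54:56(-3) 60:48(0) 66:49(0) 72:47(-3)
```

```bash
python3 -m jog '[[0,0,0.15,0],[0,0,0.3,0],[0,0,0.4,0],[0,0,0.4,0]]'|grep -E 'pos|contact'; python3 -m jog '[[0,0,0.1,0],[0,0,0.15,0],[0,0,0.15,0]]'|grep -E 'pos|contact'; python3 prof.py -.025 .0155
```

```text
eef_pos: [0.5713, 0.2344, 0.0392]
contact_force: [6.4, -0.3, 4.4]
eef_pos: [0.5715, 0.2343, 0.0378]
contact_force: [5.7, -0.5, 4.0]
top -84:58(-11) -78:58(-9) -72:62(-7) -66:57(-8) -60:60(-5) -54:61(-4) -48:53(-2) -42:55(-3) -36:52(2) -30:53(-0) -24:51(2) -18:50(-3) -12:57(-10) 36:52(-5) 42:55(-3) 48:55(-0) 54:53(-1) 60:50(-2) 66:50(1) 72:52(-0)
side -84:60(-6) -78:60(-6) -72:60(-3) -66:58(-5) -60:60(-5) -54:57(-6) -48:51(-8) -42:52(-5) -36:49(-5) -30:49(-6) -24:48(-5) -18:76(-3) -12:77(4) -6:79(6) 0:80(-0) 12:41(-6) 18:51(-6) 24:48(-7) 30:50(-5) 36:51(-6) 42:53(-6) 48:49(-6) 54:51(-5) 60:49(-5) 66:48(-3)
```

```bash
python3 -m jog '[[0,0,0.1,0],[0,0,0.15,0],[0,0,0.15,0]]'|grep -E 'pos|contact'; python3 -m jog '[[0,0,0.1,0],[0,0,0.1,0]]'|grep -E 'pos|contact'; python3 prof.py -.025 .0155
```

```text
eef_pos: [0.5717, 0.2343, 0.0367]
contact_force: [5.8, -1.0, 7.2]
eef_pos: [0.5718, 0.2343, 0.0365]
contact_force: [3.3, -2.4, 13.4]
top -84:58(-11) -78:58(-9) -72:61(-7) -66:56(-6) -60:60(-6) -54:61(-3) -48:52(-3) -42:53(-1) -36:52(-1) -30:51(-0) -24:50(0) -18:50(-2) -12:48(-10) 36:50(-5) 42:53(-4) 48:52(0) 54:50(-3) 60:49(-1) 66:52(-1) 72:50(2)
side -84:62(-7) -78:61(-5) -72:60(-6) -66:58(-7) -60:60(-7) -48:51(-7) -42:50(-8) -36:49(-6) -30:49(-6) -24:48(-6) -18:48(-8) -12:78(3) -6:81(6) 0:75(-1) 6:38(-9) 18:46(-6) 24:49(-5) 30:48(-6) 36:51(-6) 42:51(-7) 48:50(-6) 54:48(-5) 60:48(-5) 66:49(-1)
```

Seated (13 N on the floor, column level). Ease forward, release, lift, and look.

```bash
python3 -m jog '[[0.15,0,0,0],[0.3,0,0,0],[0.3,0,0,0]]'|grep -E 'pos|contact'; python3 -m jog '[[0,0,0,0],[0,0,0,0],[0,0,0,0],[0,0,0,0]]' 0.2 |grep -E 'pos|contact|width'; python3 -m jog '[[0,0,-3,0],[0,0,-6,0],[-4,0,-10,0],[-8,4,-14,0],[-11,8,-16,0],[-11,12,-16,0],[-11,16,-16,0],[-11,20,-16,0],[-11,24,-16,0],[-11,28,-16,0],[-11,30,-16,0],[-11,30,-16,0]]' |grep -E 'pos|contact'
for p in ".13 .0055" "-.025 .0155" "-.08 .0255"; do python3 prof.py $p|head -1; done
python3 - <<'E'
from h import *
c=load('top'); cv2.imwrite('pics/t9.png',cv2.resize(c['pixels'][185:305,140:300,::-1],None,fx=5,fy=5,interpolation=cv2.INTER_CUBIC))
E
```

```text
eef_pos: [0.5747, 0.2346, 0.0366]
contact_force: [3.9, -2.2, 13.6]
eef_pos: [0.5708, 0.2342, 0.0332]
contact_force: [0.7, 0.1, 0.1]
gripper_width: 0.4
eef_pos: [0.4805, -0.0795, 0.1937]
contact_force: [-0.6, 0.3, 0.2]
top -84:62(0) -78:63(-2) -72:62(1) -66:62(-1) -60:59(-2) -54:58(-5) -48:61(-4) -42:61(-0) -36:53(-3) -30:53(-1) -24:52(-2) -18:49(-1) -12:52(-2) -6:50(-1) 0:50(-2) 6:51(-1) 12:51(-1) 18:50(-2) 24:52(-1) 30:53(-2) 36:53(-2) 42:51(-3) 48:50(-2) 54:50(-2) 60:50(-0)
top -84:62(-1) -78:63(-3) -72:60(-0) -66:52(-1) -60:60(0) -54:61(-3) -48:52(1) -42:52(-2) -36:52(2) -30:50(-0) -24:50(2) -18:50(0) -12:51(1) -6:50(-0) 0:52(1) 6:52(1) 12:51(-0) 18:50(-0) 24:50(1) 30:51(1) 36:53(2) 42:51(-0) 48:53(-0) 54:50(-1) 60:51(-2) 66:50(1) 72:51(-0)
top -84:63(-1) -78:52(-0) -72:60(-2) -66:61(-1) -60:60(1) -54:54(0) -48:53(-0) -42:51(1) -36:49(1) -30:51(2) -24:50(2) -18:51(1) -12:50(0) -6:51(1) 0:52(0) 6:50(4) 12:51(2) 18:50(2) 24:53(0) 30:51(3) 36:51(1) 42:50(2) 48:53(1) 54:52(0) 60:52(-0) 66:49(-1) 72:51(-4) 78:51(3) 84:43(0)
```

View pics/t9.png

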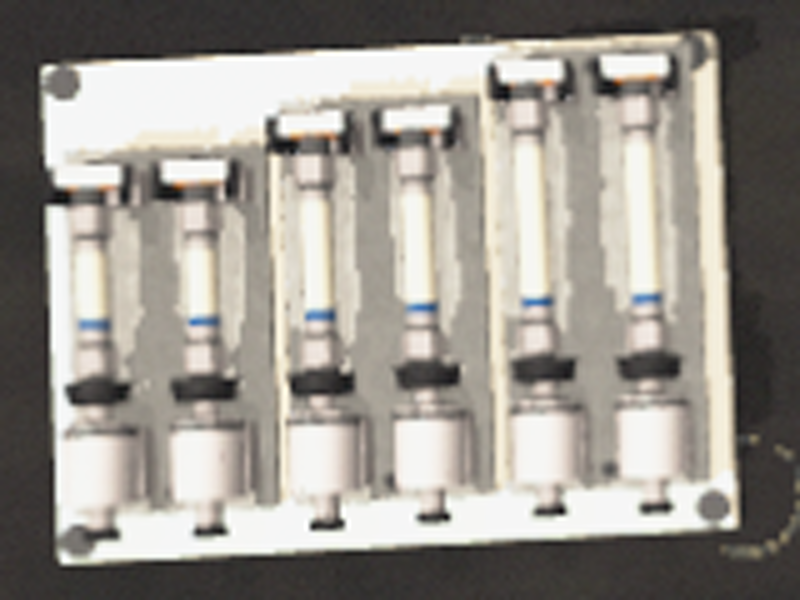

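The picture shows all three columns lying level in their places. Their caps, at (97,388), (427,374) and (543,368), are pushed back just like those of the fixed neighbours. The arm is clear.

```bash
python3 -c "
from station import bot
print(bot.get_obs()['t']); print(bot.hand_in())"
```

```text
34.7667
the job is handed in; nothing more can be done
None
```

All three HPLC columns are home and released in the free places of their own rows, the beaker, vial and timer were left alone, and I handed the job in at 34.8 s of the 72 s allowed; it returned no verdict.

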